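# Brush out the flux-wash beaker

## Robot

A 7-joint arm with a two-finger parallel gripper is mounted at the origin on the work surface. World frame = base frame: x ahead of the robot, y to its left, z up, the work surface at z = 0. Lengths are in m, angles in rad, forces in N, time in s.
With the tool pointing down it reaches from about 0.425 to 1.025 m from the base axis. Payload 9.4 kg.
Tool frame: the origin (TCP) lies midway between the tips of the shut fingers; the grasp point (between the pads) lies bot.pinch_z behind it (bot.pinch_z is the distance from the TCP to the grasp point, in m); z points along the fingers, y is the line along which they close (so a half turn about z gives the same grasp; the last joint's range is limited). The gripper opens to 85 mm and grips with 20 to 120 N. Pads are 22 mm wide; open, the fingers measure 114 mm over their backs; the gripper's body (76 mm by 85 mm) begins 54 mm behind the grasp point. The pads swing forward as they close: fully open they stand 13 mm farther back than shut.
Start: joints at [1.1, 0.599, -0.003, 1.599, 0.002, 0.943, -0.08], TCP at [0.278, -0.67, 0.231] pointing down, gripper open.
Joint ranges: [-2.57, 2.57], [-0.35, 1.97], [-1.29, 1.29], [0.11, 2.56], [-1.05, 4.19], [0.11, 1.86], [-2.63, 2.63]. Speed limits (rad/s): [2.22, 2.22, 3.01, 3.01, 3.14, 3.14, 3.14].

## Interface

Orientations are given as a 3x3 rotation matrix whose columns are the frame's x, y, z axes.
In Python, from plant import bot gives the robot as it stands.
- The arm moves only by the tool send_rows, never from a script. Its argument "targets" is a list of rows, each an object with "linear": the shift along the world's x, y, z each as a share of 0.03 m, from -1 to 1, a list of three; "twist": the turn about the world's z as a share of 90 degrees, from -1 to 1; "gripper": the opening, from 0 (shut) to 1 (fully open). In form: [{"linear": [x, y, z], "twist": twist, "gripper": gripper}, ...]. A call has 1 to 8 rows; each row shifts and turns the commanded pose from where the row before left it; what a row does not reach is not made up. A row lasts 1/12 s, in which the tool goes at most 41.7 mm and 7.16 degrees, less where a joint would pass 70% of its speed; a pose out of reach is approached as far as the arm can. A call with a number of a shift or a turn outside -1 to 1 is refused whole. A call with a gripper value outside its range is refused whole. The fingers move at their own pace and stop on an object; "squeeze" is the grip in N (left out, the last holds). Time passes only in rows, so rows that do not move let the fingers close. It gives the time, the measured TCP pose, the force, the opening and the grip force at its end, in the units of the state.
- bot.observe(): the state, without advancing time (a new reading comes with each control period).
- bot.snapshot(name): name is "side" or "top"; returns a dict with "image" (384x512x3 uint8, blue, green, red), "z_map" (384x512 float32, m along the optical axis (not along the pixel's ray), 0 where there is no reading), "camera_matrix" (3x3 intrinsics, pixels), "k1" (the pictures are not rectified: a ray, as slopes to the right and down, at radius r is drawn at 1 + k1 r^2 times it, then the intrinsics apply), "camera_from_world" (4x4, takes a point from world to camera coordinates). Camera axes: x right, y down, z forward; pixel columns grow to the right and rows downward; lengths in m; the calibration is good to about 2 mm. A picture is of the moment at which its call begins.
- bot.close_job(): hands the job in; it is judged then, once.
The state is a dict: "time": time; "joint_positions": joint angles; "qd": joint speeds; "joint_torque": joint torques, N m; "eef_pos": TCP position; "tool_rot": TCP orientation; "force": force on the tool from outside, world axes, zero at the start; "torque": the same for the moment, N m; "width": finger opening in m; "finger_force": force on a finger pad.
Only numpy, scipy, OpenCV 4.12 (cv2) and the standard library are available. Lean on these libraries where they do the work, as an engineer would, in place of code of your own. Each camera call takes 0.05 s, during which the arm holds its last target. There are 200 camera calls.

## Task

Take the long blue-handled wash brush off its hook and scrub out the steel beaker with it: three times push the bristles right down to the bottom and draw them back up until about half of the bristle head stands above the rim, then push it to the bottom once more and let go, leaving it standing in the beaker. Keep the beaker upright in its place, leave the spatula hanging and do not disturb the other things on the bench.

Things in the scene. Friction and masses are not known exactly. Their poses are not given: they have to be found in the camera images.
- rail: Fixed tool rail: a 220 mm level steel bar along its y axis, 284 mm above the bench, on posts at y = +-100 mm whose 36 mm wide feet reach from 90 mm in front of the bar to 70 mm behind. Origin on the bench under the bar's middle. Two 5 mm wire hooks at y = +-60 mm point along the rail's own -x (towards the robot; yaw within 0.25 rad). One carries the brush, the other a spatula.
- hook_a (a point): Resting place of a hung eye on the axis of the hook at the rail's y = -60 mm, 50 mm out from the bar, 290 mm above the bench; axes as the rail's. The hook's wire runs level to 62 mm from the bar, then slopes up by 7.5 mm to its tip at 71 mm from the bar.
- hook_b (a point): The same point of the other, equal hook at the rail's y = +60 mm. Either hook may carry the brush.
- brush_handle (a point): Place to grip the brush (80 g, hanging upright, free to swing): on the axis of its round blue handle, 18 mm in diameter, 135 to 226 mm above the brush's lower end. This point is 208 mm above the lower end, 30 mm below the eye's centre; the hook's tip reaches 50 mm above it. With fingers closing along the rail's y, from above, hook and eye stay between the fingers. z runs up to the eye.
- brush_eye (a point): Centre of the round wire eye on top of the brush, 238 mm above its lower end, inner diameter 24 mm, outer 34 mm, in the rail's y-z plane with the hook's wire through it. To free it raise the brush 12 mm (10 to 15 mm), then draw it level along the rail's -x by 40 mm or more. Axes as the brush's.
- brush_tip (a point): Lower end of the bristle head, on the brush's axis; hanging, it is 43 mm above the bench. The head is 88 mm long, with a thin steel stem from there to the handle. Its stiff core is 48 mm in diameter (32 mm at the flat end, full width from 12 to 80 mm up); the white bristles reach 60 mm in diameter, their outer 6 mm are soft and give no resistance.
- beaker_floor (a point): Centre of the inner floor of the loose stainless-steel beaker (about 0.4 kg, outer diameter 74 mm, 110 mm tall, inner diameter 68 mm, 106 mm deep), 4 mm above the bench; z points up out of the mouth.
- beaker_rim (a point): Centre of the beaker's mouth, level with the rim, 110 mm above the bench; the rim is 78 mm in outer diameter.
- spatula_eye (a point): Centre of the wire eye of the orange-handled steel spatula (199 mm long, 26 mm wide) that hangs on the other hook; leave it hanging.
- multimeter: Red multimeter lying on the bench, 150 x 78 x 46 mm, origin at the middle of its underside; leave it.
- spool: Solder spool, 54 mm diameter, 42 mm tall, origin at the middle of its underside; leave it.
- board_vise: Blue-based vise holding a green circuit board, 130 x 160 mm base, 72 mm tall, origin at the middle of its underside; leave it.
- screwdriver: Screwdriver with a yellow handle lying on the bench along its own x; leave it.
- cleaner: White bottle with black cap, 52 mm diameter, 150 mm tall, origin at the middle of its underside; leave it.
Mind the look-alikes: they are no part of the job. What is shaped like the part that bears brush_handle but orange or yellow is not meant.

How it is judged:
By the outcome, as a careful person would: the job done as asked, in the order asked, and still so for the second after the job is handed in, with the robot touching nothing.
It also fails if it takes over 58 s, if anything falls off the work surface, if the arm or the gripper's body presses on something with over 40 N, if the wrist force passes 120 N, or if a joint passes its speed limit or range.

## Working session

There is one attempt and no reset: what is moved stays moved. The work goes in short steps, Python scripts to look and compute and a tool call to move; the robot and the scene stay as the last step left them, time stands still between calls to the robot, and variables do not carry over. Pictures are saved under pics/ and viewed, at most 10 in all, crops included, and the job is handed in when it is done.

Besides the shell and the picture viewer there is one more tool, called after ">>>" in YAML: its name, and indented under it one key for each argument. send_rows: Moves the arm, as the interface text tells. Its arguments: {"type":"object","properties":{"targets":{"type":"array"},"squeeze":{"type":"number"}},"required":["targets"]}

```bash
mkdir -p pics; ls; cat > h.py <<'E'
import numpy as np, cv2
from plant import bot
def snap(n):
    s=bot.snapshot(n); return s
def pts(s):
    """world xyz for every pixel (nan if no depth)"""
    K=np.array(s["camera_matrix"]);T=np.array(s["camera_from_world"]);z=s["z_map"]
    h,w=z.shape; u,v=np.meshgrid(np.arange(w),np.arange(h))
    r=rays(s,u,v); P=r*z[...,None]; P=(P-T[:3,3])@T[:3,:3]
    P[z<=0]=np.nan; return P
def rays(s,u,v):
    K=np.array(s["camera_matrix"]);k=float(s["k1"])
    xd=(np.asarray(u)-K[0,2])/K[0,0]; yd=(np.asarray(v)-K[1,2])/K[1,1]
    x,y=xd,yd
    for _ in range(15):
        f=1+k*(x*x+y*y); x,y=xd/f,yd/f
    return np.stack([x,y,np.ones_like(x,dtype=float)],-1)
def onplane(s,u,v,h):
    T=np.array(s["camera_from_world"]); d=rays(s,u,v)@T[:3,:3]; c=-T[:3,:3].T@T[:3,3]
    return c+d*((h-c[2])/d[...,2])[...,None]
E
python3 - <<'E'
from h import *
for n in("side","top"):
    s=snap(n); cv2.imwrite(f"pics/{n}0.png",s["image"]); T=s["camera_from_world"]; print(n,-T[:3,:3].T@T[:3,3],T[2,:3],s["k1"],s["camera_matrix"][0])
o=bot.observe(); print(o["eef_pos"],o["tool_rot"],o["width"],bot.pinch_z,o["time"])
E
```

```text
pics
side [0.2576723  0.90591428 0.93486206] [ 0.28210075 -0.74241291 -0.60765305] -0.06712682639688942 [370.48293877   0.         255.01664534]
top [0.47413869 0.00868717 1.46597883] [ 0.09405408  0.0071892  -0.99554113] 0.018618897593776895 [416.02097149   0.         256.56828183]
[ 0.27800267 -0.6691163   0.23052113] [[ 9.23433597e-01  3.83757694e-01 -6.50804987e-04]
 [ 3.83758225e-01 -9.23432774e-01  1.23928190e-03]
 [-1.25390689e-04 -1.39414631e-03 -9.99999020e-01]] 0.08540102131815981 0.0187 0.1
```

View pics/side0.png

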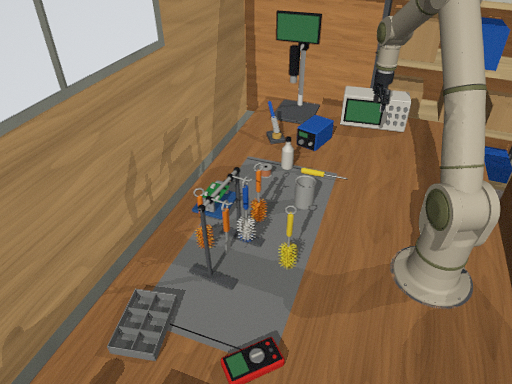

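View pics/top0.png

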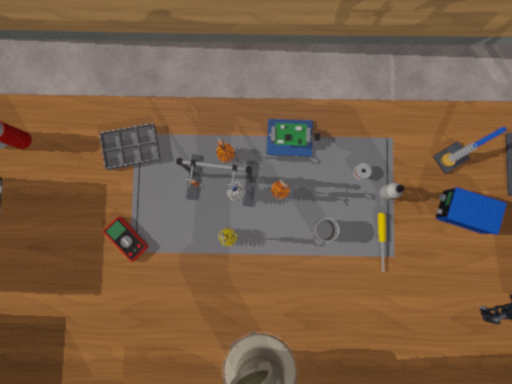

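The side view shows the rail at about (205-240, 170-210). A blue-handled brush with white bristles hangs at (246,195)-(246,230), and an orange-handled tool, the spatula, hangs at (226,215). There are three look-alike brushes: orange at (259,180), orange at (205,225) and yellow at (289,235). The steel beaker is at (305,192), and in the top view at (327,230). In the top view the white bristles are at (235,190). Only the blue-handled one fits the description, so I'll measure it and confirm with a crop.

```bash
python3 - <<'E'
from h import *
s=snap("side"); t=snap("top")
def big(im,x0,y0,w,h,f): return cv2.resize(im[y0:y0+h,x0:x0+w],None,fx=f,fy=f,interpolation=cv2.INTER_CUBIC)
a=big(s["image"],180,155,150,130,4); b=big(t["image"],165,135,190,120,4)
cv2.imwrite("pics/c1.png",a); cv2.imwrite("pics/c2.png",b)
def st(n,P,m):
    Q=P[m]; Q=Q[np.isfinite(Q[:,0])]; print(n,m.sum(),"med",np.median(Q,0).round(4),"lo",np.percentile(Q,3,axis=0).round(3),"hi",np.percentile(Q,97,axis=0).round(3))
for n,c in(("side",s),("top",t)):
    P=pts(c); hsv=cv2.cvtColor(c["image"],cv2.COLOR_BGR2HSV); H,S,V=[hsv[...,i].astype(int) for i in range(3)]
    reg=np.zeros(H.shape,bool)
    if n=="side": reg[160:275,190:330]=1
    else: reg[140:260,170:350]=1
    hi=reg&(P[...,2]>0.02)
    st(n+" blue",P,hi&(H>100)&(H<130)&(S>120)&(P[...,2]>0.15))
    st(n+" white",P,hi&(S<40)&(V>170)&(P[...,2]<0.16)&(P[...,0]<0.75))
    for nm,(l,u) in dict(orange=(5,17),yellow=(22,35)).items():
        m=(hi&(H>=l)&(H<=u)&(S>150)).astype(np.uint8)
        k,L,sts,ce=cv2.connectedComponentsWithStats(m)
        for i in range(1,k):
            if sts[i,4]>15: print(ce[i].round()); st(n+nm,P,L==i)
    if n=="top":
        # bar
        m=reg&(P[...,2]>0.27); st("bar",P,m); print(cv2.fitLine(P[m&(P[...,2]<0.29)][:,:2].astype(np.float32),cv2.DIST_HUBER,0,.01,.01).ravel())
        m=reg&(abs(P[...,2]-.11)<.006); m[:,:305]=0; m[:205]=0; st("rim",P,m)
        q=P[m][:,:2].astype(np.float32); print(cv2.fitEllipse(q), cv2.minEnclosingCircle(q))
E
```

```text
side blue 114 med [0.5984 0.094  0.2302] lo [0.593 0.089 0.185] hi [0.638 0.229 0.28 ]
side white 117 med [0.6021 0.0824 0.0966] lo [ 0.491 -0.416  0.022] hi [0.626 0.113 0.128]
[258. 180.]
sideorange 101 med [ 0.6106 -0.0541  0.1875] lo [ 0.603 -0.062  0.143] hi [ 0.622 -0.05   0.223]
[199. 200.]
sideorange 47 med [0.7336 0.137  0.2111] lo [0.728 0.13  0.196] hi [0.744 0.141 0.227]
[258. 209.]
sideorange 221 med [ 0.6067 -0.0501  0.0622] lo [ 0.587 -0.073  0.023] hi [ 0.636 -0.033  0.088]
[226. 220.]
sideorange 122 med [0.6087 0.2142 0.2342] lo [0.605 0.206 0.193] hi [0.617 0.218 0.266]
[209. 235.]
sideorange 72 med [0.7162 0.1332 0.0693] lo [0.658 0.109 0.023] hi [0.728 0.243 0.216]
[200. 236.]
sideorange 79 med [0.7439 0.1456 0.0626] lo [0.732 0.133 0.025] hi [0.759 0.16  0.087]
[311. 170.]
sideyellow 57 med [ 0.4979 -0.4088  0.0231] lo [ 0.452 -0.422  0.02 ] hi [ 0.538 -0.399  0.028]
[289. 225.]
sideyellow 112 med [0.4481 0.1215 0.1863] lo [0.443 0.115 0.143] hi [0.455 0.125 0.224]
[288. 254.]
sideyellow 262 med [0.4461 0.1265 0.0654] lo [0.425 0.096 0.024] hi [0.469 0.144 0.088]
top blue 3 med [0.5937 0.0828 0.2459] lo [0.593 0.081 0.242] hi [0.596 0.084 0.267]
  return _methods._mean(a, axis=axis, dtype=dtype,
  ret = um.true_divide(
Traceback (most recent call last):
IndexError: index -1 is out of bounds for axis 0 with size 0
```

View pics/c1.png

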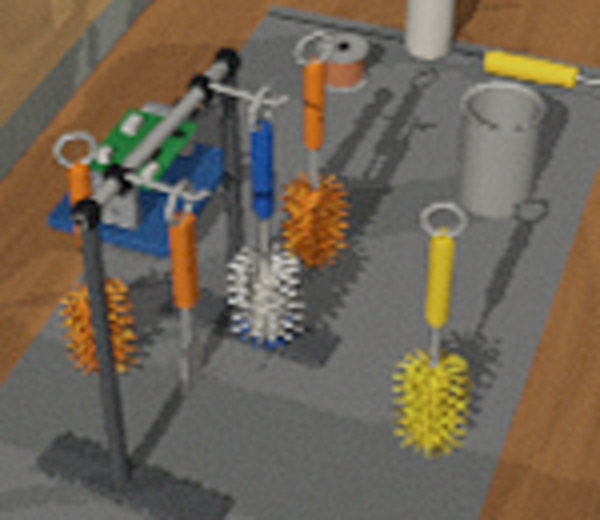

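View pics/c2.png

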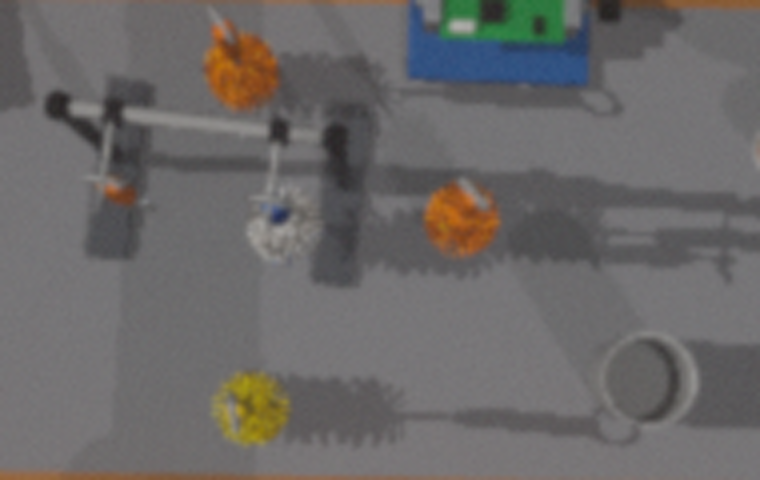

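The crops confirm it: blue handle at c1 (262,165), which is side (245,196), with white bristles hanging on the right-hand hook (rail y=-60, hook_a). The spatula hangs on the other hook. The look-alikes stand free on the bench at c1 (315,200), (95,280) and (435,340). Next I'll get the rail direction, the brush axis and the beaker centre.

```bash
python3 - <<'E'
from h import *
s=snap("side"); t=snap("top")
P=pts(t); Z=P[...,2]
v,u=np.indices(Z.shape)
m=(Z>0.275)&(Z<0.30)&(u>170)&(u<262)&(v>150)&(v<180)
print("barpts",m.sum(),np.nanmedian(Z[m])); 
q=onplane(t,u[m].astype(float),v[m].astype(float),0.287)[:,:2].astype(np.float32)
l=cv2.fitLine(q,cv2.DIST_HUBER,0,.01,.001).ravel(); print("bar line",l, q.min(0),q.max(0))
e=onplane(t,np.array([179.2,249.]),np.array([161.2,169.5]),0.287); print("bar ends by eye",e, np.linalg.norm(e[0]-e[1]))
m=(Z>0.1)&(Z<0.125)&(u>305)&(u<350)&(v>205)&(v<255)
q=P[m]; c,r=cv2.minEnclosingCircle(q[:,:2].astype(np.float32)); print("rim",m.sum(),np.median(q,0),c,r)
w=onplane(t,u[m].astype(float),v[m].astype(float),.110)[:,:2].astype(np.float32); print("rim ray",cv2.minEnclosingCircle(w))
# beaker in side view
Q=pts(s); hsv=cv2.cvtColor(s["image"],cv2.COLOR_BGR2HSV).astype(int); H,S,V=[hsv[...,i] for i in range(3)]
m=(abs(Q[...,2]-.11)<.008)&(u>290)&(u<322)&(v>165)&(v<220); q=Q[m]; print("side rim",m.sum(),cv2.minEnclosingCircle(q[:,:2].astype(np.float32)))
b=(H>100)&(H<130)&(S>110)&(u>238)&(u<254)&(v>180)&(v<215)
T=s["camera_from_world"]; C=-T[:3,:3].T@T[:3,3]
for z0 in(.19,.21,.23,.25,.265):
    k=b&(abs(Q[...,2]-z0)<.01); p=Q[k]
    d=np.median(p,0)-C; d[2]=0; d/=np.linalg.norm(d); print("handle",z0,k.sum(),np.median(p,0).round(4),(np.median(p,0)+d*.0075).round(4), np.ptp(u[k]))
# bristles
k=(Q[...,2]>.05)&(Q[...,2]<.13)&(u>232)&(u<262)&(v>212)&(v<245)&(S<60)&(V>120); p=Q[k]; print("bristle",len(p),np.percentile(p,[5,50,95],axis=0).round(3))
k=(Z>.05)&(Z<.16)&(u>224)&(u<247)&(v>178)&(v<204)&(S.shape==Z.shape); p=P[k]; print("top bristle",cv2.minEnclosingCircle(p[:,:2].astype(np.float32)),np.median(p,0))
E
```

```text
barpts 423 0.29079693685744135
bar line [0.08296677 0.9965523  0.65718263 0.14934002] [0.6152382  0.03413042] [0.67568016 0.24987279]
bar ends by eye [[0.66631298 0.24047608 0.287     ]
 [0.64576999 0.03993398 0.287     ]] 0.20159153613105335
rim 114 [ 0.48288045 -0.22028446  0.10944197] (0.48038533329963684, -0.21135352551937103) 0.03856285288929939
rim ray ((0.48030030727386475, -0.2114192247390747), 0.03837931901216507)
side rim 78 ((0.48180627822875977, -0.21091337502002716), 0.04040651023387909)
handle 0.19 19 [0.599  0.0944 0.1929] [0.6019 0.0875 0.1929] 4
handle 0.21 26 [0.599  0.0932 0.2108] [0.6019 0.0863 0.2108] 4
handle 0.23 23 [0.5994 0.0943 0.2311] [0.6023 0.0873 0.2311] 4
handle 0.25 26 [0.5972 0.094  0.2501] [0.6001 0.0871 0.2501] 4
handle 0.265 21 [0.5975 0.0921 0.2627] [0.6004 0.0852 0.2627] 4
bristle 229 [[0.576 0.075 0.062]
 [0.596 0.1   0.105]
 [0.626 0.114 0.128]]
top bristle ((0.6020647883415222, 0.08728737384080887), 0.031116442754864693) [0.59529576 0.08199225 0.11682569]
```

>>> send_rows:
  targets:
    - {"linear": [0.3,0.5,0.7],"twist": 0,"gripper": 1}
    - {"linear": [0.41,0.9,0.7],"twist": -0.075,"gripper": 1}
    - {"linear": [0.41,0.95,0.7],"twist": -0.075,"gripper": 1}
    - {"linear": [0.41,0.95,0.7],"twist": -0.075,"gripper": 1}
    - {"linear": [0.41,0.95,0.7],"twist": -0.075,"gripper": 1}
    - {"linear": [0.41,0.95,0.6],"twist": 0,"gripper": 1}
    - {"linear": [0.41,0.95,0.6],"twist": 0,"gripper": 1}
    - {"linear": [0.41,0.95,0.3],"twist": 0,"gripper": 1}
  squeeze: 60

```text
time: 0.97
eef_pos: [0.3741, -0.4554, 0.3836]
tool_rot: [[0.997, -0.077, 0.002], [-0.077, -0.997, -0.002], [0.002, 0.002, -1.0]]
force: [-0.1, -0.3, 0.3]
width: 0.0854
finger_force: 0.0
```

>>> send_rows:
  targets:
    - {"linear": [0.41,0.95,0],"twist": 0,"gripper": 1}
    - {"linear": [0.41,0.95,0],"twist": 0,"gripper": 1}
    - {"linear": [0.41,0.95,0],"twist": 0,"gripper": 1}
    - {"linear": [0.41,0.95,0],"twist": 0,"gripper": 1}
    - {"linear": [0.41,0.95,0],"twist": 0,"gripper": 1}
    - {"linear": [0.41,0.95,0],"twist": 0,"gripper": 1}
    - {"linear": [0.41,0.95,0],"twist": 0,"gripper": 1}
    - {"linear": [0.41,0.95,0],"twist": 0,"gripper": 1}

```text
time: 1.63
eef_pos: [0.4719, -0.227, 0.3815]
tool_rot: [[0.997, -0.077, 0.0], [-0.077, -0.997, -0.0], [0.0, 0.0, -1.0]]
force: [-0.3, -0.5, -0.4]
width: 0.0852
finger_force: 0.0
```

>>> send_rows:
  targets:
    - {"linear": [0.41,0.95,0],"twist": -0.01,"gripper": 1}
    - {"linear": [0.41,0.95,0],"twist": 0,"gripper": 1}
    - {"linear": [0.41,0.95,0],"twist": 0,"gripper": 1}
    - {"linear": [0.41,0.95,0],"twist": 0,"gripper": 1}
    - {"linear": [0.41,0.95,0],"twist": 0,"gripper": 1}
    - {"linear": [0.41,0.95,0],"twist": 0,"gripper": 1}
    - {"linear": [0.41,0.95,0],"twist": 0,"gripper": 1}
    - {"linear": [0.41,0.95,0],"twist": 0,"gripper": 1}

```text
time: 2.3
eef_pos: [0.5704, 0.0009, 0.3815]
tool_rot: [[0.996, -0.093, 0.0], [-0.093, -0.996, -0.0], [0.0, 0.0, -1.0]]
force: [0.5, 0.1, 0.0]
width: 0.0851
finger_force: 0.0
```

>>> send_rows:
  targets:
    - {"linear": [0.41,0.95,0],"twist": 0,"gripper": 1}
    - {"linear": [0.3,0.6,0],"twist": 0,"gripper": 1}
    - {"linear": [0,0,0],"twist": 0,"gripper": 1}
    - {"linear": [0,0,0],"twist": 0,"gripper": 1}

```text
time: 2.63
eef_pos: [0.5914, 0.0471, 0.3809]
tool_rot: [[0.996, -0.091, -0.001], [-0.091, -0.996, 0.0], [-0.001, -0.0, -1.0]]
force: [-0.0, -0.6, -0.5]
width: 0.0853
finger_force: 0.0
```

>>> send_rows:
  targets:
    - {"linear": [0.16,0.67,0],"twist": 0,"gripper": 1}
    - {"linear": [0.16,0.66,0],"twist": 0,"gripper": 1}
    - {"linear": [0,0,-0.6],"twist": 0,"gripper": 1}
    - {"linear": [0,0,-0.8],"twist": 0,"gripper": 1}
    - {"linear": [0,0,-0.8],"twist": 0,"gripper": 1}
    - {"linear": [0,0,-0.8],"twist": 0,"gripper": 1}
    - {"linear": [0,0,-0.5],"twist": 0,"gripper": 1}
    - {"linear": [0,0,0],"twist": 0,"gripper": 1}

```text
time: 3.3
eef_pos: [0.5991, 0.0838, 0.2732]
tool_rot: [[0.995, -0.095, -0.005], [-0.095, -0.996, -0.002], [-0.005, 0.002, -1.0]]
force: [-0.6, -0.1, -0.1]
width: 0.0854
finger_force: 0.0
```

```bash
python3 - <<'E'
from h import *
s=snap("side");t=snap("top")
a=cv2.resize(s["image"][130:260,180:310],(520,520),interpolation=cv2.INTER_CUBIC);cv2.imwrite("pics/c3.png",a)
o=bot.observe();print(o["eef_pos"],o["force"])
E
```

```text
[0.6008963  0.0846683  0.27656246] [0.1586069  0.51720713 0.10634604]
```

View pics/c3.png

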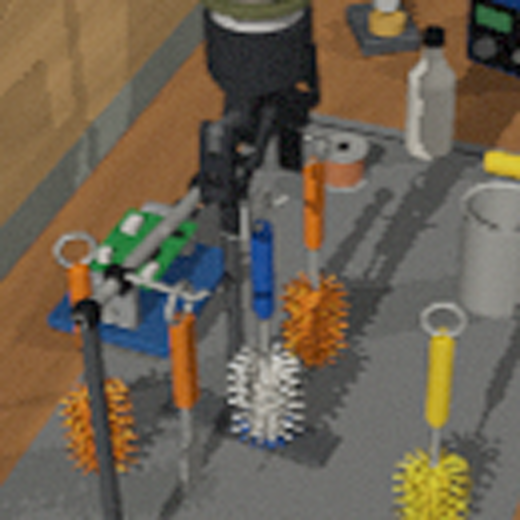

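The crop shows the near finger at (228,230), beside the eye and clear of hook and brush at (262,260). The offset fits a finger standing 50 mm to the +y side, so I'll go down and close.

>>> send_rows:
  targets:
    - {"linear": [0,0.06,-0.4],"twist": 0,"gripper": 1}
    - {"linear": [0,0,-0.5],"twist": 0,"gripper": 1}
    - {"linear": [0,0,-0.44],"twist": 0,"gripper": 1}
    - {"linear": [0,0,0],"twist": 0,"gripper": 1}
    - {"linear": [0,0,0],"twist": 0,"gripper": 1}

```text
time: 3.82
eef_pos: [0.6014, 0.0873, 0.2372]
tool_rot: [[0.996, -0.094, 0.001], [-0.094, -0.996, -0.0], [0.001, -0.0, -1.0]]
force: [0.3, -0.6, 0.2]
width: 0.0854
finger_force: 0.0
```

>>> send_rows:
  targets:
    - {"linear": [0,0,0],"twist": 0,"gripper": 0.45}
    - {"linear": [0,0,0],"twist": 0,"gripper": 0.45}
    - {"linear": [0,0,0],"twist": 0,"gripper": 0.3}
    - {"linear": [0,0,0],"twist": 0,"gripper": 0.3}
    - {"linear": [0,0,0],"twist": 0,"gripper": 0.0}
    - {"linear": [0,0,0],"twist": 0,"gripper": 0}
    - {"linear": [0,0,0],"twist": 0,"gripper": 0}
    - {"linear": [0,0,0],"twist": 0,"gripper": 0}

```text
time: 4.48
eef_pos: [0.6012, 0.0874, 0.2365]
tool_rot: [[0.996, -0.093, 0.001], [-0.093, -0.996, -0.0], [0.001, 0.0, -1.0]]
force: [-1.0, -2.4, 5.9]
width: 0.0281
finger_force: 57.6
```

```bash
python3 - <<'E'
from h import *
s=snap("side")
a=cv2.resize(s["image"][150:250,200:300],(600,600),interpolation=cv2.INTER_CUBIC);cv2.imwrite("pics/c4.png",a)
o=bot.observe();print(o["eef_pos"],o["force"],o["width"],o["finger_force"])
E
```

```text
[0.60118943 0.08746302 0.23649063] [-1.55036037 -1.4288218   5.28709066] 0.02792118044280192 57.61843040585518
```

View pics/c4.png

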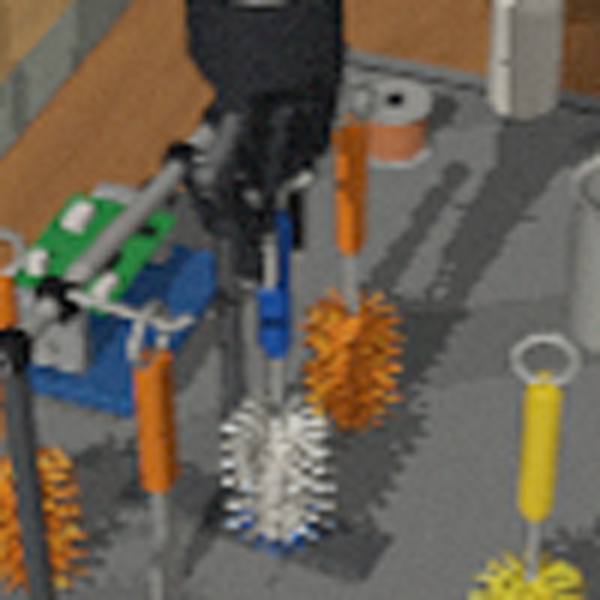

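The crop shows the pads closed on the eye: width is 28 mm and the blue handle is exposed below the fingers at (285,240)-(275,350). I was about 5 mm too high, so I'll reopen, lower and regrip.

>>> send_rows:
  targets:
    - {"linear": [0,0,0],"twist": 0,"gripper": 0.7}
    - {"linear": [0,0,0],"twist": 0,"gripper": 0.7}
    - {"linear": [0,0,0],"twist": 0,"gripper": 0.7}
    - {"linear": [0,0,-0.1],"twist": 0,"gripper": 0.7}
    - {"linear": [0,0,-0.08],"twist": 0,"gripper": 0.7}
    - {"linear": [0,0,0],"twist": 0,"gripper": 0.7}
    - {"linear": [0,0,0],"twist": 0,"gripper": 0.7}
    - {"linear": [0,0,0],"twist": 0,"gripper": 0.7}

```text
time: 5.2
eef_pos: [0.601, 0.0877, 0.2306]
tool_rot: [[0.996, -0.093, -0.0], [-0.093, -0.996, 0.0], [-0.0, 0.0, -1.0]]
force: [-0.8, -0.4, 0.7]
width: 0.0597
finger_force: 0.0
```

```bash
python3 - <<'E'
from h import *
s=snap("side"); Q=pts(s); v,u=np.indices(Q.shape[:2]); hsv=cv2.cvtColor(s["image"],cv2.COLOR_BGR2HSV).astype(int); H,S,V=[hsv[...,i] for i in range(3)]
b=(H>100)&(H<130)&(S>110)&(u>238)&(u<254)&(v>180)&(v<215)
for z0 in(.19,.21,.23,.25):
    k=b&(abs(Q[...,2]-z0)<.01); print(z0,k.sum(),np.median(Q[k],0).round(4))
o=bot.observe();print(o["eef_pos"],o["force"],o["width"])
E
```

```text
0.19 22 [0.5995 0.0938 0.1914]
0.21 21 [0.5985 0.0949 0.2107]
0.23 17 [0.5957 0.094  0.2309]
0.25 28 [0.5953 0.0949 0.2507]
[0.60100025 0.08773014 0.23063954] [ 0.58116741  0.03188079 -0.59373903] 0.059474796269140956
```

>>> send_rows:
  targets:
    - {"linear": [0,0,0],"twist": 0,"gripper": 0.7}
    - {"linear": [0,0,0],"twist": 0,"gripper": 0.7}
    - {"linear": [0,0,0],"twist": 0,"gripper": 0.7}
    - {"linear": [0,0,0],"twist": 0,"gripper": 0.7}
    - {"linear": [0,0,0],"twist": 0,"gripper": 0.7}
    - {"linear": [0,0,0],"twist": 0,"gripper": 0.7}
    - {"linear": [0,0,0],"twist": 0,"gripper": 0.7}
    - {"linear": [0,0,0],"twist": 0,"gripper": 0.7}

```text
time: 5.92
eef_pos: [0.601, 0.0877, 0.2307]
tool_rot: [[0.996, -0.093, 0.0], [-0.093, -0.996, 0.0], [0.0, -0.0, -1.0]]
force: [-0.7, 0.0, 0.3]
width: 0.0597
finger_force: 0.0
```

>>> send_rows:
  targets:
    - {"linear": [0,0,0],"twist": 0,"gripper": 0.4}
    - {"linear": [0,0,0],"twist": 0,"gripper": 0.3}
    - {"linear": [0,0,0],"twist": 0,"gripper": 0.25}
    - {"linear": [0,0,0],"twist": 0,"gripper": 0.2}
    - {"linear": [0,0,0],"twist": 0,"gripper": 0.1}
    - {"linear": [0,0,0],"twist": 0,"gripper": 0}
    - {"linear": [0,0,0],"twist": 0,"gripper": 0}
    - {"linear": [0,0,0],"twist": 0,"gripper": 0}

```text
time: 6.58
eef_pos: [0.6012, 0.0877, 0.2309]
tool_rot: [[0.996, -0.093, 0.001], [-0.093, -0.996, 0.0], [0.001, -0.0, -1.0]]
force: [0.0, 0.2, 2.6]
width: 0.0247
finger_force: 55.6
```

```bash
cat > hm.py <<'E'
from h import *
def handle(box,lo=.03,zs=None):
    s=snap("side"); Q=pts(s); v,u=np.indices(Q.shape[:2]); hsv=cv2.cvtColor(s["image"],cv2.COLOR_BGR2HSV).astype(int); H,S,V=[hsv[...,i] for i in range(3)]
    u0,u1,v0,v1=box; r=(u>u0)&(u<u1)&(v>v0)&(v<v1)
    T=s["camera_from_world"]; C=-T[:3,:3].T@T[:3,3]
    b=r&(H>100)&(H<130)&(S>110)&np.isfinite(Q[...,2]); p=Q[b]
    hs=np.arange(.05,.5,.015)
    for a in hs:
        k=(p[:,2]>=a)&(p[:,2]<a+.015)
        if k.sum()>5:
            c=np.median(p[k],0); d=c-C; d[2]=0; d/=np.linalg.norm(d); print("axis",k.sum(),(c+d*.0075).round(4))
    o=bot.observe();print(o["eef_pos"].round(4),o["force"].round(1),o["width"],o["finger_force"],o["time"])
    return s,Q
E
python3 - <<'E'
from hm import *
handle((238,254,178,215))
E
```

```text
axis 16 [0.6023 0.0871 0.1916]
axis 21 [0.6024 0.0871 0.2077]
axis 8 [0.5981 0.0862 0.2179]
axis 6 [0.5956 0.0852 0.2383]
axis 8 [0.5955 0.08   0.251 ]
axis 7 [0.5965 0.0811 0.2629]
[0.6012 0.0877 0.2308] [1.2 0.5 3. ] 0.024418709464886952 55.545175820589066 6.6333
```

```bash
python3 - <<'E'
from hm import *
s=snap("side"); Q=pts(s)
def mask(im):
    hsv=cv2.cvtColor(im,cv2.COLOR_BGR2HSV).astype(int); H,S,V=[hsv[...,i] for i in range(3)]
    b=(H>100)&(H<130)&(S>110); b[:, :236]=0; b[:,258:]=0; b[:170]=0;b[250:]=0; return b
b0=mask(cv2.imread("pics/side0.png")); b1=mask(s["image"])
for r in range(176,244,1):
    f=lambda b: (lambda x:(x.min(),x.max(),len(x)) if len(x) else "-")(np.where(b[r])[0])
    print(r,f(b0),f(b1))
# project reference points: eye, handle top, bottom, tip of near finger
K=s["camera_matrix"];T=s["camera_from_world"];k1=s["k1"]
for n,p in dict(eye=(.6012,.0873,.281),top=(.6012,.0873,.269),grip=(.6012,.0873,.251),bot=(.6012,.0873,.178),ftip=(.602,.1,.231)).items():
    c=T[:3,:3]@np.array(p)+T[:3,3]; x,y=c[:2]/c[2]; f=1+k1*(x*x+y*y); print(n,(K[0,0]*x*f+K[0,2]).round(1),(K[1,1]*y*f+K[1,2]).round(1))
E
```

```text
176 - -
177 - -
178 - -
179 - (np.int64(243), np.int64(243), 1)
180 - -
181 - -
182 - -
183 - -
184 - -
185 (np.int64(244), np.int64(246), 3) (np.int64(246), np.int64(247), 2)
186 (np.int64(246), np.int64(247), 2) (np.int64(246), np.int64(247), 2)
187 (np.int64(245), np.int64(247), 3) (np.int64(246), np.int64(248), 3)
188 (np.int64(243), np.int64(247), 5) (np.int64(246), np.int64(248), 3)
189 (np.int64(243), np.int64(247), 5) (np.int64(246), np.int64(248), 3)
190 (np.int64(243), np.int64(247), 5) (np.int64(247), np.int64(248), 2)
191 (np.int64(243), np.int64(247), 5) (np.int64(247), np.int64(248), 2)
192 (np.int64(243), np.int64(247), 5) (np.int64(247), np.int64(248), 2)
193 (np.int64(243), np.int64(247), 5) (np.int64(247), np.int64(247), 1)
194 (np.int64(243), np.int64(247), 5) (np.int64(247), np.int64(247), 1)
195 (np.int64(243), np.int64(247), 5) (np.int64(247), np.int64(247), 1)
196 (np.int64(243), np.int64(247), 5) (np.int64(247), np.int64(247), 1)
197 (np.int64(243), np.int64(247), 5) (np.int64(247), np.int64(247), 1)
198 (np.int64(243), np.int64(247), 5) (np.int64(247), np.int
[... 777 characters left out ...]
64(245), np.int64(245), 1)
210 - -
211 - -
212 - -
213 - -
214 - -
215 - -
216 - -
217 - -
218 - -
219 - -
220 - -
221 - -
222 - -
223 - -
224 - -
225 - -
226 - -
227 - -
228 - -
229 - -
230 - -
231 - -
232 - -
233 - -
234 - (np.int64(251), np.int64(251), 1)
235 - -
236 - -
237 (np.int64(241), np.int64(241), 1) (np.int64(240), np.int64(251), 2)
238 - (np.int64(252), np.int64(252), 1)
239 (np.int64(240), np.int64(250), 3) (np.int64(249), np.int64(252), 2)
240 (np.int64(243), np.int64(250), 4) (np.int64(242), np.int64(249), 4)
241 (np.int64(247), np.int64(250), 3) (np.int64(246), np.int64(249), 2)
242 - -
243 - -
eye 244.7 181.7
top 244.8 185.0
grip 245.0 189.7
bot 245.6 208.1
ftip 243.4 197.3
```

The brush still hangs at its original height. The long pads bear on the lower part of the eye (24 mm), not just the handle. That holds it, so I'll lift 12 mm and check that it follows.

>>> send_rows:
  targets:
    - {"linear": [0,0,0.1],"twist": 0,"gripper": 0}
    - {"linear": [0,0,0.1],"twist": 0,"gripper": 0}
    - {"linear": [0,0,0.1],"twist": 0,"gripper": 0}
    - {"linear": [0,0,0.1],"twist": 0,"gripper": 0}
    - {"linear": [0,0,0],"twist": 0,"gripper": 0}
    - {"linear": [0,0,0],"twist": 0,"gripper": 0}

```text
time: 7.18
eef_pos: [0.601, 0.0877, 0.2429]
tool_rot: [[0.996, -0.093, 0.0], [-0.093, -0.996, 0.0], [0.0, -0.0, -1.0]]
force: [-0.2, -0.6, -1.0]
width: 0.0246
finger_force: 57.5
```

```bash
cat >> hm.py <<'E'
def proj(s,p):
    K=s["camera_matrix"];T=s["camera_from_world"];k1=s["k1"]
    c=T[:3,:3]@np.array(p)+T[:3,3]; x,y=c[:2]/c[2]; f=1+k1*(x*x+y*y); return np.array([K[0,0]*x*f+K[0,2],K[1,1]*y*f+K[1,2]]).round(1)
E
python3 - <<'E'
from hm import *
s,Q=handle((238,254,170,215))
print(proj(s,(.6012,.0873,.178)),proj(s,(.6012,.0873,.190)))
cv2.imwrite("pics/c5.png",cv2.resize(s["image"][150:250,200:300],(600,600),interpolation=cv2.INTER_CUBIC))
E
```

```text
axis 7 [0.6056 0.0876 0.1973]
axis 18 [0.6019 0.0875 0.2093]
axis 19 [0.6021 0.0869 0.2231]
axis 7 [0.5972 0.0873 0.2334]
axis 7 [0.5954 0.0845 0.2553]
axis 8 [0.5948 0.0815 0.2683]
[0.6009 0.0876 0.2427] [ 0.2  0.1 -1.7] 0.025184293276512167 57.527977377176285 7.2333
[245.6 208.1] [245.5 205.2]
```

View pics/c5.png

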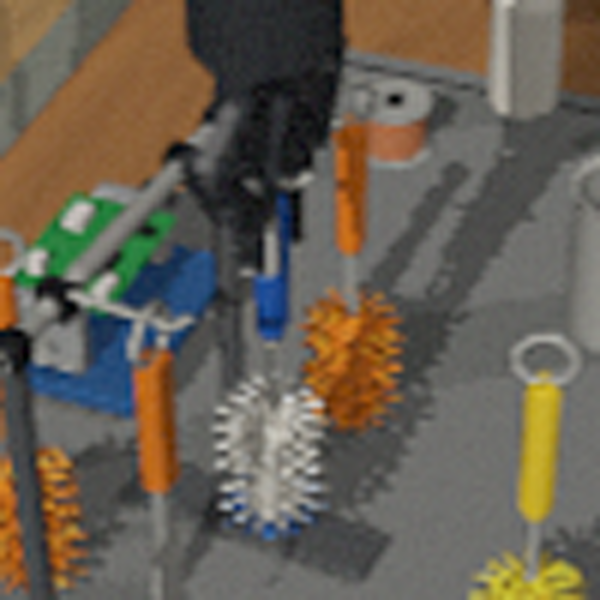

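The crop shows the brush lifted with the gripper: handle bottom went from (275,355) to (268,340), and the white head is now at (270,460). Next I'll draw it off along the rail's -x.

>>> send_rows:
  targets:
    - {"linear": [-0.2,0.02,0],"twist": 0,"gripper": 0}
    - {"linear": [-0.3,0.03,0],"twist": 0,"gripper": 0}
    - {"linear": [-0.4,0.04,0],"twist": 0,"gripper": 0}
    - {"linear": [-0.4,0.04,0],"twist": 0,"gripper": 0}
    - {"linear": [-0.3,0.03,0],"twist": 0,"gripper": 0}
    - {"linear": [-0.2,0.01,0],"twist": 0,"gripper": 0}
    - {"linear": [0,0,0],"twist": 0,"gripper": 0}

```text
time: 7.82
eef_pos: [0.5455, 0.0929, 0.2428]
tool_rot: [[0.996, -0.092, -0.001], [-0.092, -0.996, -0.0], [-0.001, 0.0, -1.0]]
force: [0.4, -0.0, -0.6]
width: 0.0248
finger_force: 57.6
```

```bash
python3 - <<'E'
from hm import *
s,Q=handle((240,280,165,225))
E
```

```text
axis 7 [0.549  0.0916 0.1953]
axis 17 [0.5482 0.0921 0.2074]
axis 20 [0.5479 0.0924 0.2223]
axis 7 [0.5409 0.0904 0.2412]
axis 9 [0.5398 0.0843 0.2655]
[0.5465 0.0929 0.2429] [-0.2  1.1 -1. ] 0.024812737272606283 57.58851572871208 7.8667
```

>>> send_rows:
  targets:
    - {"linear": [0,0,0.5],"twist": 0,"gripper": 0}
    - {"linear": [0,0,0.9],"twist": 0,"gripper": 0}
    - {"linear": [0,0,0.9],"twist": 0,"gripper": 0}
    - {"linear": [0,0,0.7],"twist": 0,"gripper": 0}
    - {"linear": [0,0,0.4],"twist": 0,"gripper": 0}
    - {"linear": [-0.1,-0.3,0],"twist": 0,"gripper": 0}
    - {"linear": [-0.15,-0.6,0],"twist": 0,"gripper": 0}
    - {"linear": [-0.2,-0.9,0],"twist": 0,"gripper": 0}

```text
time: 8.53
eef_pos: [0.5334, 0.0396, 0.3439]
tool_rot: [[0.996, -0.09, -0.0], [-0.09, -0.996, 0.001], [-0.0, -0.001, -1.0]]
force: [-0.2, -0.6, -0.7]
width: 0.0249
finger_force: 57.8
```

>>> send_rows:
  targets:
    - {"linear": [-0.2,-0.9,0],"twist": 0,"gripper": 0}
    - {"linear": [-0.2,-0.9,0],"twist": 0,"gripper": 0}
    - {"linear": [-0.2,-0.9,0],"twist": 0,"gripper": 0}
    - {"linear": [-0.2,-0.9,0],"twist": 0,"gripper": 0}
    - {"linear": [-0.2,-0.9,0],"twist": 0,"gripper": 0}
    - {"linear": [-0.2,-0.9,0],"twist": 0,"gripper": 0}
    - {"linear": [-0.2,-0.9,0],"twist": 0,"gripper": 0}
    - {"linear": [-0.2,-0.9,0],"twist": 0,"gripper": 0}

```text
time: 9.2
eef_pos: [0.4843, -0.1792, 0.3436]
tool_rot: [[0.996, -0.094, -0.001], [-0.094, -0.996, 0.0], [-0.001, 0.0, -1.0]]
force: [0.9, -0.4, -1.1]
width: 0.0247
finger_force: 57.7
```

>>> send_rows:
  targets:
    - {"linear": [-0.15,-0.7,0],"twist": 0,"gripper": 0}
    - {"linear": [-0.1,-0.4,0],"twist": 0,"gripper": 0}
    - {"linear": [0,-0.1,0],"twist": 0,"gripper": 0}
    - {"linear": [0,0,0],"twist": 0,"gripper": 0}
    - {"linear": [0,0,0],"twist": 0,"gripper": 0}
    - {"linear": [0,0,0],"twist": 0,"gripper": 0}

```text
time: 9.7
eef_pos: [0.4782, -0.2121, 0.3443]
tool_rot: [[0.996, -0.091, -0.0], [-0.091, -0.996, 0.001], [-0.0, -0.001, -1.0]]
force: [0.9, 0.4, -0.7]
width: 0.0249
finger_force: 57.7
```

```bash
python3 - <<'E'
from hm import *
s,Q=handle((280,340,110,190))
hsv=cv2.cvtColor(s["image"],cv2.COLOR_BGR2HSV).astype(int); H,S,V=[hsv[...,i] for i in range(3)]
m=(Q[...,2]>.12)&(Q[...,2]<.26)&(abs(Q[...,0]-.48)<.06)&(abs(Q[...,1]+.21)<.07)
v,u=np.where(m); p=Q[m]
for a in np.arange(.12,.26,.015):
    k=(p[:,2]>=a)&(p[:,2]<a+.015); 
    if k.any(): print(a.round(3),k.sum(),np.percentile(p[k],[3,50,97],axis=0)[:,:2].round(3).tolist(),u[k].min(),u[k].max(), proj(s,(.4805,-.2113,a+.0075)))
t=snap("top"); P=pts(t); m=(P[...,2]>.15)&(P[...,2]<.26)&(abs(P[...,0]-.48)<.06)&(abs(P[...,1]+.21)<.07); print(m.sum(),cv2.minEnclosingCircle(P[m][:,:2].astype(np.float32)) if m.sum()>5 else 0)
cv2.imwrite("pics/c6.png",np.hstack([cv2.resize(s["image"][100:220,255:355],(400,480),interpolation=cv2.INTER_CUBIC),cv2.resize(t["image"][170:290,280:380],(400,480),interpolation=cv2.INTER_CUBIC)]))
E
```

```text
axis 41 [ 0.5067 -0.6812  0.0582]
axis 48 [ 0.5102 -0.6707  0.0723]
axis 64 [ 0.5144 -0.6623  0.0897]
axis 263 [ 0.5365 -0.6948  0.0998]
axis 13 [ 0.4807 -0.2115  0.2995]
axis 20 [ 0.4809 -0.2124  0.3124]
axis 22 [ 0.4829 -0.2133  0.3288]
[ 0.4783 -0.2121  0.3444] [0.1 0.8 0.2] 0.024767736525674613 57.73796036839485 9.75
0.15 9 [[0.476, -0.214], [0.483, -0.202], [0.502, -0.192]] 300 307 [306.  170.1]
0.165 47 [[0.459, -0.222], [0.484, -0.2], [0.514, -0.184]] 297 313 [306.3 166.7]
0.18 48 [[0.459, -0.22], [0.482, -0.199], [0.509, -0.184]] 298 313 [306.6 163.3]
0.195 62 [[0.46, -0.227], [0.484, -0.201], [0.514, -0.185]] 297 314 [306.9 159.8]
0.21 59 [[0.458, -0.227], [0.481, -0.201], [0.512, -0.187]] 298 314 [307.2 156.3]
0.225 70 [[0.459, -0.232], [0.479, -0.205], [0.512, -0.182]] 298 315 [307.5 152.8]
0.24 32 [[0.475, -0.228], [0.487, -0.209], [0.508, -0.188]] 300 311 [307.8 149.2]
0.255 2 [[0.481, -0.21], [0.482, -0.21], [0.484, -0.209]] 307 308 [308.2 145.5]
137 ((0.48408836126327515, -0.21200355887413025), 0.03134961798787117)
```

View pics/c6.png

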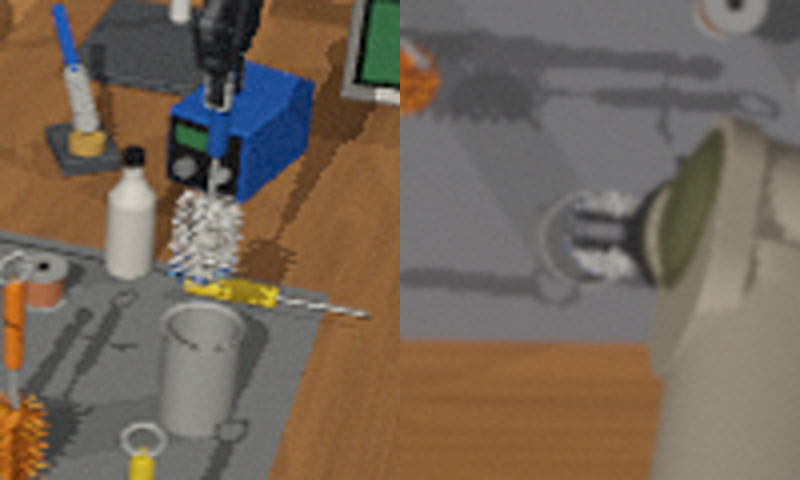

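Side crop: the white head at (205,235) is centred over the beaker mouth at (203,325). Top crop: the head at (600,235) overlaps the rim arc at (555,240), which parallax explains. By the numbers the brush axis is at (0.483,-0.212) and the beaker at (0.481,-0.211), well inside the 10 mm clearance. Lowering now.

>>> send_rows:
  targets:
    - {"linear": [-0.05,0.02,-0.3],"twist": 0,"gripper": 0}
    - {"linear": [0,0,-0.4],"twist": 0,"gripper": 0}
    - {"linear": [0,0,-0.4],"twist": 0,"gripper": 0}
    - {"linear": [0,0,-0.4],"twist": 0,"gripper": 0}
    - {"linear": [0,0,-0.4],"twist": 0,"gripper": 0}
    - {"linear": [0,0,-0.4],"twist": 0,"gripper": 0}
    - {"linear": [0,0,-0.4],"twist": 0,"gripper": 0}
    - {"linear": [0,0,-0.4],"twist": 0,"gripper": 0}

```text
time: 10.47
eef_pos: [0.4763, -0.212, 0.2506]
tool_rot: [[0.996, -0.092, -0.0], [-0.092, -0.996, 0.0], [-0.0, -0.0, -1.0]]
force: [0.7, 0.7, -1.1]
width: 0.025
finger_force: 57.7
```

>>> send_rows:
  targets:
    - {"linear": [0,0,-0.4],"twist": 0,"gripper": 0}
    - {"linear": [0,0,-0.4],"twist": 0,"gripper": 0}
    - {"linear": [0,0,-0.4],"twist": 0,"gripper": 0}
    - {"linear": [0,0,-0.3],"twist": 0,"gripper": 0}
    - {"linear": [0,0,-0.2],"twist": 0,"gripper": 0}
    - {"linear": [0,0,-0.1],"twist": 0,"gripper": 0}
    - {"linear": [0,0,0],"twist": 0,"gripper": 0}

```text
time: 11.05
eef_pos: [0.4763, -0.2124, 0.1971]
tool_rot: [[0.996, -0.093, -0.001], [-0.093, -0.996, 0.0], [-0.001, -0.0, -1.0]]
force: [-0.0, -0.2, -1.3]
width: 0.0243
finger_force: 57.7
```

>>> send_rows:
  targets:
    - {"linear": [0,0,-0.05],"twist": 0,"gripper": 0}
    - {"linear": [0,0,-0.05],"twist": 0,"gripper": 0}
    - {"linear": [0,0,-0.04],"twist": 0,"gripper": 0}
    - {"linear": [0,0,-0.03],"twist": 0,"gripper": 0}
    - {"linear": [0,0,0],"twist": 0,"gripper": 0}

```text
time: 11.47
eef_pos: [0.4767, -0.2127, 0.1928]
tool_rot: [[0.996, -0.093, 0.001], [-0.093, -0.996, -0.0], [0.001, 0.0, -1.0]]
force: [0.0, -0.3, -1.1]
width: 0.0249
finger_force: 57.5
```

>>> send_rows:
  targets:
    - {"linear": [0,0,-0.04],"twist": 0,"gripper": 0}
    - {"linear": [0,0,-0.04],"twist": 0,"gripper": 0}
    - {"linear": [0,0,0],"twist": 0,"gripper": 0}

```text
time: 11.72
eef_pos: [0.4792, -0.2133, 0.1923]
tool_rot: [[0.996, -0.093, 0.006], [-0.093, -0.996, -0.002], [0.006, 0.001, -1.0]]
force: [1.8, 1.0, 17.5]
width: 0.0244
finger_force: 55.5
```

Bottom contact is at TCP z≈0.192 with 17 N, which matches the geometry. Now the strokes, up to 0.254 and back down.

>>> send_rows:
  targets:
    - {"linear": [0,0,0.3],"twist": 0,"gripper": 0}
    - {"linear": [0,0,0.5],"twist": 0,"gripper": 0}
    - {"linear": [0,0,0.5],"twist": 0,"gripper": 0}
    - {"linear": [0,0,0.5],"twist": 0,"gripper": 0}
    - {"linear": [0,0,0.32],"twist": 0,"gripper": 0}
    - {"linear": [0,0,0],"twist": 0,"gripper": 0}
    - {"linear": [0,0,0],"twist": 0,"gripper": 0}
    - {"linear": [0,0,0],"twist": 0,"gripper": 0}

```text
time: 12.38
eef_pos: [0.476, -0.2125, 0.2531]
tool_rot: [[0.996, -0.093, -0.001], [-0.093, -0.996, 0.0], [-0.001, -0.0, -1.0]]
force: [-0.4, 0.1, -1.5]
width: 0.0249
finger_force: 60.0
```

```bash
python3 - <<'E'
from hm import *
s,Q=handle((295,325,120,185))
v,u=np.indices(Q.shape[:2])
m=(Q[...,2]>.118)&(Q[...,2]<.16)&(abs(Q[...,0]-.48)<.05)&(abs(Q[...,1]+.21)<.06); print("head above rim: top z",np.percentile(Q[m][:,2],[50,98]).round(3), "cols",u[m].min(),u[m].max(),proj(s,(.4805,-.2113,.13)))
m=(abs(Q[...,2]-.11)<.008)&(u>290)&(u<322)&(v>165)&(v<220); print("rim",cv2.minEnclosingCircle(Q[m][:,:2].astype(np.float32)))
E
```

```text
axis 21 [ 0.518  -0.6442  0.0584]
axis 26 [ 0.5166 -0.6437  0.0714]
axis 31 [ 0.5189 -0.6418  0.0888]
axis 91 [ 0.5273 -0.6734  0.1   ]
axis 11 [ 0.4734 -0.2132  0.2099]
axis 15 [ 0.4766 -0.2116  0.2221]
axis 17 [ 0.4761 -0.2131  0.2391]
[ 0.476  -0.2124  0.253 ] [-0.2 -0.2 -1. ] 0.02477238253107109 60.01202076673508 12.4333
head above rim: top z [0.14  0.154] cols 299 315 [305.4 176.1]
rim ((0.480237752199173, -0.20791618525981903), 0.03907572478055954)
```

>>> send_rows:
  targets:
    - {"linear": [0.07,0,-0.3],"twist": 0,"gripper": 0}
    - {"linear": [0.06,0,-0.5],"twist": 0,"gripper": 0}
    - {"linear": [0,0,-0.5],"twist": 0,"gripper": 0}
    - {"linear": [0,0,-0.5],"twist": 0,"gripper": 0}
    - {"linear": [0,0,-0.15],"twist": 0,"gripper": 0}
    - {"linear": [0,0,-0.08],"twist": 0,"gripper": 0}
    - {"linear": [0,0,-0.05],"twist": 0,"gripper": 0}
    - {"linear": [0,0,0],"twist": 0,"gripper": 0}

```text
time: 13.1
eef_pos: [0.4823, -0.2131, 0.1925]
tool_rot: [[0.996, -0.093, 0.004], [-0.093, -0.996, -0.001], [0.004, 0.001, -1.0]]
force: [-0.0, 0.1, 12.7]
width: 0.0246
finger_force: 56.1
```

>>> send_rows:
  targets:
    - {"linear": [0,0,0.3],"twist": 0,"gripper": 0}
    - {"linear": [0,0,0.5],"twist": 0,"gripper": 0}
    - {"linear": [0,0,0.5],"twist": 0,"gripper": 0}
    - {"linear": [0,0,0.5],"twist": 0,"gripper": 0}
    - {"linear": [0,0,0.32],"twist": 0,"gripper": 0}
    - {"linear": [0,0,0],"twist": 0,"gripper": 0}
    - {"linear": [0,0,0],"twist": 0,"gripper": 0}

```text
time: 13.68
eef_pos: [0.4804, -0.2126, 0.255]
tool_rot: [[0.996, -0.093, 0.0], [-0.093, -0.996, -0.0], [0.0, 0.0, -1.0]]
force: [0.5, 0.3, -1.1]
width: 0.0246
finger_force: 60.2
```

>>> send_rows:
  targets:
    - {"linear": [0,0,-0.3],"twist": 0,"gripper": 0}
    - {"linear": [0,0,-0.5],"twist": 0,"gripper": 0}
    - {"linear": [0,0,-0.5],"twist": 0,"gripper": 0}
    - {"linear": [0,0,-0.5],"twist": 0,"gripper": 0}
    - {"linear": [0,0,-0.18],"twist": 0,"gripper": 0}
    - {"linear": [0,0,-0.08],"twist": 0,"gripper": 0}
    - {"linear": [0,0,-0.05],"twist": 0,"gripper": 0}
    - {"linear": [0,0,0],"twist": 0,"gripper": 0}

```text
time: 14.35
eef_pos: [0.4805, -0.2127, 0.1916]
tool_rot: [[0.996, -0.093, -0.0], [-0.093, -0.996, -0.0], [-0.0, 0.0, -1.0]]
force: [-0.4, -0.6, -0.9]
width: 0.0231
finger_force: 71.6
```

>>> send_rows:
  targets:
    - {"linear": [0,0,-0.05],"twist": 0,"gripper": 0}
    - {"linear": [0,0,-0.05],"twist": 0,"gripper": 0}
    - {"linear": [0,0,0],"twist": 0,"gripper": 0}

```text
time: 14.6
eef_pos: [0.4825, -0.2134, 0.1908]
tool_rot: [[0.996, -0.093, 0.005], [-0.093, -0.996, -0.002], [0.005, 0.001, -1.0]]
force: [-1.1, -0.3, 14.9]
width: 0.0229
finger_force: 68.9
```

```bash
python3 - <<'E'
from hm import *
s,Q=handle((297,318,120,185))
v,u=np.indices(Q.shape[:2])
m=(abs(Q[...,2]-.11)<.008)&(u>290)&(u<322)&(v>165)&(v<220); print("rim",cv2.minEnclosingCircle(Q[m][:,:2].astype(np.float32)))
cv2.imwrite("pics/c7.png",cv2.resize(s["image"][120:220,265:345],(480,600),interpolation=cv2.INTER_CUBIC))
E
```

```text
axis 6 [ 0.5269 -0.6205  0.0541]
axis 8 [ 0.4798 -0.2141  0.147 ]
axis 13 [ 0.4783 -0.2146  0.1607]
axis 12 [ 0.4797 -0.2142  0.176 ]
[ 0.4824 -0.2133  0.1909] [ 0.2  0.9 14.6] 0.02327028393087716 69.12051388761029 14.65
rim ((0.4796966314315796, -0.20898476243019104), 0.04142607003450394)
```

View pics/c7.png

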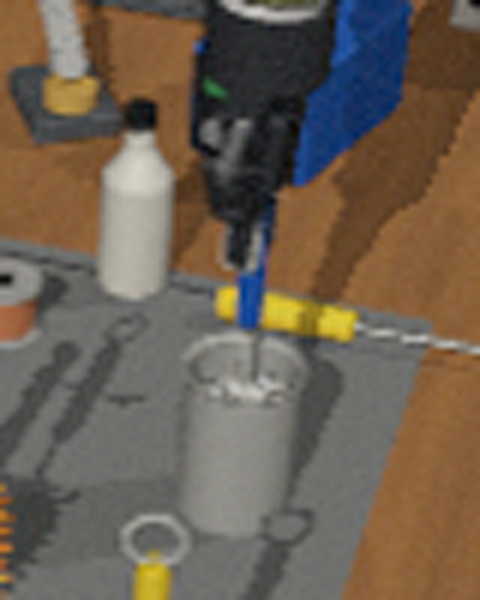

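The brush sits on the floor of the beaker with its bristle top inside the rim at (243,385), and the beaker is upright. The grip slipped about 1 mm, so I'll allow for it on the third draw and the final push.

>>> send_rows:
  targets:
    - {"linear": [0,0,0.3],"twist": 0,"gripper": 0}
    - {"linear": [0,0,0.5],"twist": 0,"gripper": 0}
    - {"linear": [0,0,0.5],"twist": 0,"gripper": 0}
    - {"linear": [0,0,0.5],"twist": 0,"gripper": 0}
    - {"linear": [0,0,0.36],"twist": 0,"gripper": 0}
    - {"linear": [0,0,0],"twist": 0,"gripper": 0}
    - {"linear": [0,0,0],"twist": 0,"gripper": 0}

```text
time: 15.23
eef_pos: [0.4804, -0.2127, 0.2541]
tool_rot: [[0.996, -0.093, 0.001], [-0.093, -0.996, -0.0], [0.001, 0.0, -1.0]]
force: [-0.1, 0.1, -0.3]
width: 0.0229
finger_force: 71.7
```

>>> send_rows:
  targets:
    - {"linear": [0,0,-0.3],"twist": 0,"gripper": 0}
    - {"linear": [0,0,-0.5],"twist": 0,"gripper": 0}
    - {"linear": [0,0,-0.5],"twist": 0,"gripper": 0}
    - {"linear": [0,0,-0.5],"twist": 0,"gripper": 0}
    - {"linear": [0,0,-0.18],"twist": 0,"gripper": 0}
    - {"linear": [0,0,-0.1],"twist": 0,"gripper": 0}
    - {"linear": [0,0,-0.06],"twist": 0,"gripper": 0}
    - {"linear": [0,0,0],"twist": 0,"gripper": 0}

```text
time: 15.9
eef_pos: [0.4827, -0.2132, 0.1908]
tool_rot: [[0.996, -0.093, 0.005], [-0.093, -0.996, -0.001], [0.005, 0.001, -1.0]]
force: [-1.4, -0.2, 19.2]
width: 0.0229
finger_force: 68.0
```

>>> send_rows:
  targets:
    - {"linear": [0,0,0.07],"twist": 0,"gripper": 0}
    - {"linear": [0,0,0],"twist": 0,"gripper": 0.3}
    - {"linear": [0,0,0],"twist": 0,"gripper": 0.45}
    - {"linear": [0,0,0],"twist": 0,"gripper": 0.7}
    - {"linear": [0,0,0],"twist": 0,"gripper": 0.9}
    - {"linear": [0,0,0],"twist": 0,"gripper": 0.9}
    - {"linear": [0,0,0],"twist": 0,"gripper": 0.9}
    - {"linear": [0,0,0],"twist": 0,"gripper": 0.9}

```text
time: 16.57
eef_pos: [0.4803, -0.2126, 0.1912]
tool_rot: [[0.996, -0.093, -0.0], [-0.093, -0.996, 0.0], [-0.0, -0.0, -1.0]]
force: [0.3, 0.3, 1.0]
width: 0.0767
finger_force: 0.0
```

```bash
python3 - <<'E'
from hm import *
handle((290,325,120,185))
E
```

```text
axis 22 [ 0.5133 -0.6541  0.0563]
axis 17 [ 0.5117 -0.66    0.075 ]
axis 17 [ 0.5131 -0.6578  0.0884]
axis 31 [ 0.5178 -0.7006  0.0997]
axis 10 [ 0.4758 -0.215   0.1505]
axis 13 [ 0.4765 -0.2143  0.1641]
axis 13 [ 0.4755 -0.2141  0.1779]
axis 14 [ 0.4757 -0.2169  0.1943]
axis 14 [ 0.4765 -0.2164  0.2077]
axis 14 [ 0.4756 -0.2159  0.2228]
[ 0.4803 -0.2126  0.1913] [-0.3  0.2 -0. ] 0.07658171183981295 0.0 16.6167
```

Released and upright. I'll retreat straight up and away.

>>> send_rows:
  targets:
    - {"linear": [0,0,0.3],"twist": 0,"gripper": 0.9}
    - {"linear": [0,0,0.5],"twist": 0,"gripper": 0.9}
    - {"linear": [0,0,0.7],"twist": 0,"gripper": 0.9}
    - {"linear": [0,0,0.8],"twist": 0,"gripper": 0.9}
    - {"linear": [0,0,0.8],"twist": 0,"gripper": 0.9}
    - {"linear": [0,0,0.8],"twist": 0,"gripper": 0.9}
    - {"linear": [0,0,0.8],"twist": 0,"gripper": 0.9}
    - {"linear": [0,0,0.4],"twist": 0,"gripper": 0.9}

```text
time: 17.28
eef_pos: [0.481, -0.2129, 0.3481]
tool_rot: [[0.996, -0.093, 0.004], [-0.093, -0.996, -0.001], [0.004, 0.001, -1.0]]
force: [0.8, -0.3, 1.1]
width: 0.0772
finger_force: 0.0
```

>>> send_rows:
  targets:
    - {"linear": [0,-0.5,0],"twist": 0,"gripper": 0.9}
    - {"linear": [0,-0.8,0],"twist": 0,"gripper": 0.9}
    - {"linear": [0,-0.8,0],"twist": 0,"gripper": 0.9}
    - {"linear": [0,-0.8,0],"twist": 0,"gripper": 0.9}
    - {"linear": [0,-0.5,0],"twist": 0,"gripper": 0.9}
    - {"linear": [0,0,0],"twist": 0,"gripper": 0.9}
    - {"linear": [0,0,0],"twist": 0,"gripper": 0.9}
    - {"linear": [0,0,0],"twist": 0,"gripper": 0.9}

```text
time: 17.95
eef_pos: [0.4804, -0.3136, 0.3447]
tool_rot: [[0.996, -0.092, 0.0], [-0.092, -0.996, 0.001], [0.0, -0.001, -1.0]]
force: [1.0, -0.8, -0.6]
width: 0.0771
finger_force: 0.0
```

```bash
python3 - <<'E'
from hm import *
s,Q=handle((295,325,130,185))
cv2.imwrite("pics/c8.png",cv2.resize(s["image"][110:290,170:350],(600,600),interpolation=cv2.INTER_CUBIC))
E
```

```text
axis 27 [ 0.5179 -0.644   0.058 ]
axis 25 [ 0.5153 -0.6474  0.0728]
axis 26 [ 0.5258 -0.619   0.0887]
axis 28 [ 0.5391 -0.622   0.0975]
axis 10 [ 0.4755 -0.2141  0.149 ]
axis 13 [ 0.4748 -0.2156  0.1637]
axis 11 [ 0.4778 -0.2155  0.1763]
axis 14 [ 0.4748 -0.2134  0.1915]
axis 14 [ 0.4763 -0.215   0.2074]
axis 14 [ 0.4748 -0.2152  0.2214]
[ 0.4805 -0.3134  0.3447] [ 0.2  0.7 -0.1] 0.07713785552848144 0.0 18.0
```

View pics/c8.png

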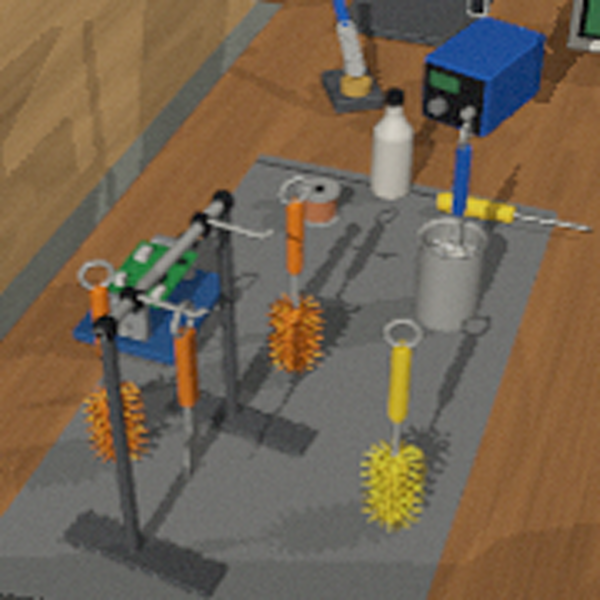

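The crop shows the blue brush standing in the upright beaker (handle at (462,180), beaker at (450,275)) and its hook empty at (255,232). The spatula still hangs at (187,365), the other things are undisturbed, and the gripper is clear. Handing in.

```bash
python3 -c "
from plant import bot
print(bot.close_job())"
```

```text
the job is handed in; nothing more can be done
None
```

The blue-handled brush is off its hook, scrubbed the beaker with three full strokes and a final push to the bottom, and was left standing in the upright beaker; the spatula still hangs, nothing else looks moved, and the job is handed in at about 18 s.

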